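# Check a gearbox socket with the spline gauge

### The arm

A 6-joint arm with a two-finger parallel gripper is mounted at the origin on the work surface. World frame = base frame: x ahead of the robot, y to its left, z up, the work surface at z = 0. Lengths are in mm, angles in rad, forces in N, time in s.
With the tool pointing down it reaches from about 275 to 1000 mm from the base axis. Payload 8.4 kg.
Tool frame: the origin (TCP) lies at the very end of the fingers, on their centre line; the grasp point (between the pads) lies r.hold_point_z behind it (r.hold_point_z is the distance from the TCP to the grasp point, in mm); x points along the fingers, z is the direction in which the jaws open and shut, and the axes are right-handed (so a half turn about x gives the same grasp; the last joint's range is limited). The gripper opens to 85 mm and grips with 20 to 120 N. Pads are 22 mm wide; open, the fingers measure 114 mm over their backs; the gripper's body (76 mm by 85 mm) begins 54 mm behind the grasp point. The pads swing forward as they close: fully open they stand 13 mm farther back than shut.
Start: joints at [1.313, 0.353, 1.633, -0, 1.155, -0.002], TCP at [158.136, 604.666, 231.281] pointing down, gripper open.
Joint ranges: [-2.63, 2.63], [-0.92, 2.1], [0.06, 2.66], [-1.3, 4.44], [0, 2.69], [-3.02, 3.02]. Speed limits (rad/s): [2.22, 2.22, 2.79, 3.14, 3.14, 3.14].

### API

Orientations are given as [roll, pitch, yaw] about the fixed x, y, z axes, in that order (R = Rz(yaw) Ry(pitch) Rx(roll)).
In Python, from rig import r gives the robot as it stands.
- The arm moves only by the tool jog_arm, never from a script. Its argument "series" is a list of rows, each a list of 7 numbers: the turn, a rotation vector about the tool's x, y, z in degrees, then the shift along the tool's x, y, z in cm, then the opening, from 0 (shut) to 1 (fully open). In form: [[wx, wy, wz, tx, ty, tz, fingers], ...]. A call has 1 to 20 rows; each row shifts and turns the commanded pose from where the row before left it, along the tool's axes as they then stand; what a row does not reach is not made up. A row lasts 1/10 s, in which the tool goes at most 50 mm and 8.59 degrees, less where a joint would pass 70% of its speed; a pose out of reach is approached as far as the arm can. A call with a gripper value outside its range is refused whole. The fingers move at their own pace and stop on an object; "force" is the grip in N (left out, the last holds). Time passes only in rows, so rows that do not move let the fingers close. It gives the time, the measured TCP pose, the force and the opening at its end, in the units of the state.
- r.sense(): the state, without advancing time (a new reading comes with each control period).
- r.grab_frame(name): name is "scene" or "top"; returns (picture, depth): 400x640x3 uint8, red, green, blue; 400x640 float32, mm along the optical axis (not along the pixel's ray), 0 where there is no reading.
- r.get_calibration(name): a dict with "mtx" (3x3 intrinsics, pixels), "dist" ([k1, k2, p1, p2, k3] as OpenCV has them; the pictures are not rectified), "position" and "rotation" of the camera in the world. Camera axes: x right, y down, z forward; pixel columns grow to the right and rows downward; lengths in mm; the calibration is good to about 2 mm. A picture is of the moment at which its call begins. get_calibration takes no time and is no camera call.
- r.sign_off(): hands the job in, once; it reports no verdict.
The state is a dict: "clock": time; "qpos": joint angles; "qvel": joint speeds; "joint_efforts": joint torques, N m; "eef_pos": TCP position; "tcp_rot": TCP orientation; "contact_force": force on the tool from outside, world axes, zero at the start; "wrist_torque": the same for the moment, N m; "opening": opening from 0.0 (shut) to 1.0 (fully open).
Only numpy, scipy, OpenCV 4.12 (cv2) and the standard library are available. Lean on these libraries where they do the work, as an engineer would, in place of code of your own. Each camera call takes 0.05 s, during which the arm holds its last target.

### The job

Slide the yellow dust shutter on the checking stand fully open, then take the green-headed spline gauge from the wooden rack, turn it until its four ribs mesh with the slots of the gearbox socket and push it down until its flange sits flush on the housing. The ejector in the socket is sprung and pushes back: finish while still holding the gauge pressed fully home, do not let go. Leave the grey-headed gauge and everything else on the bench where it is.

Things in the scene. Friction and masses are not known exactly. Their poses are not given: they have to be found in the camera images.
- stand: Checking stand, fixed: blue base 124 x 175 x 12 mm with an aluminium gearbox housing 84 x 84 mm, flat top 75 mm above the bench. Origin on the bench under the socket's centre, z up. The shutter track runs along its +y at housing-top level to y = 118 mm, between rails 6 mm high, 5.5 mm wide, inner faces at x = +-31.5 mm. An output shaft sticks out at -x (to x = -82 mm, 40 mm up).
- socket (a point): Centre of the socket's mouth, level with the housing top (75 mm up); axes as the stand's. Opening: a 22 mm square with four slots 11 mm wide along the stand's +-x and +-y, ending 19.5 mm from the centre, vertical walls. The gauge meshes at four yaws 90 degrees apart, 1.5 mm play all round (about 4.5 degrees). The brass ejector pin's top is 20 mm below the mouth.
- shutter (a joint): Travel of the yellow dust shutter (plate 60 mm across the track, 58 mm along it, its top 4.5 mm above the housing top) along the stand's +y, m: 0 = centred over the socket, 0.082 = against the open stop. Stays where it is left; slides with about 1.5 N.
- shutter_grip (a point): Centre of the top of the shutter's black grip, an upright block 14 mm along the track (stand y), 34 mm across it (stand x), 30 mm tall above the plate. Moves with the shutter; lies 18 mm further along +y than the plate's centre. Axes as the stand's.
- ejector (a joint): Travel of the sprung brass ejector pin (18 mm diameter) down in the socket, m: 0 = up, 0.014 = where it is when the gauge's flange sits on the housing (stop at 0.016). It pushes up with 3.4 N at the top and about 9 N when the gauge is home, more than the gauge weighs; it lifts the gauge again if that is let go.
- rack: Wooden rack, heavy and fixed, 80 x 190 x 26 mm, origin under its centre, with two round pockets 43 mm across and 14 mm deep at y = +-45 mm, one gauge standing in each.
- spline_gauge: Spline gauge, GREEN head, 0.2-0.3 kg, upright in either pocket, foot 12 mm above the bench. Origin: centre of its foot, z up. From the foot: 34 mm of steel core (21 mm dia.) with four ribs along its +-x and +-y, 8 mm wide, to 18 mm from the axis, lowest 5 mm tapered by 2 mm; flange 48 mm dia. from 34 to 39 mm; head 28 x 28 mm, flats across its x and y, from 39 to 89 mm. 3 mm play in the pocket.
- plain_gauge: Plain gauge with a GREY square head, same outline but a smooth round 34 mm stem; stands in the other pocket. Bystander, stays in its pocket. Origin at the centre of its foot.
- gear: Loose dark steel gear ring, 57 mm across, 16 mm high, lying flat; bystander. Origin under its centre.
- wrench: Loose steel wrench, 180 mm long, lying flat along its own x; bystander.
- screwdriver: Loose screwdriver with blue handle, 200 mm long, lying along its own x; bystander.
- grease_jar: Closed jar, 64 mm across, 70 mm high; bystander. Origin under its centre.
- oil_bottle: Closed bottle, 60 mm across, 160 mm high; bystander. Origin under its centre.
- spool: Empty orange spool, 90 mm across, 48 mm high; bystander. Origin under its centre.
There are look-alikes about, which are no part of the job. What is shaped like the spline_gauge but pink is not meant.

How it is judged (in metres and radians):
On the way, in this order (a step that is already met when the one before it is completed fails the run):
1. the dust shutter is fully open, within 8 mm of its stop (value of joint shutter above 0.074 m), for 0.2 s.
2. the spline gauge is meshed: upright in the socket, ribs in the slots, foot at least 12 mm below the mouth (z of spline_gauge in the frame of socket below -0.012 m and horizontal distance between spline_gauge and socket below 0.004 m and angle between spline_gauge's own z axis and vertical below 0.1 rad and (angle between the x axis of spline_gauge and the x axis of stand, either way round below 0.14 rad or angle between the x axis of spline_gauge and the y axis of stand, either way round below 0.14 rad)), for 0.1 s.
At the end, for the whole second after the job is handed in: Shutter within 8 mm of its open stop; spline gauge meshed, upright within 6 degrees, axis within 4 mm of the socket's, flange within 2 mm of the housing top, ejector pressed 11 mm or more; fingers still on the gauge with over 3 N, gauge at rest through the last second (all of step 2 and value of joint shutter above 0.074 m and z of spline_gauge in the frame of socket below -0.032 m and value of joint ejector above 0.011 m and contact force between the fingers and spline_gauge above 3 N and linear speed of spline_gauge below 0.02 m/s); the arm keeps its last pose, push and grip.
It fails at once if the plain grey-headed gauge is moved more than 30 mm (distance of plain_gauge from where it was at the start of the episode above 0.03 m).
It fails at once if a loose bystander on the bench is moved more than 30 mm (distance of any of gear, wrench, screwdriver, grease_jar, oil_bottle, spool from where it was at the start of the episode above 0.03 m).
It also fails if it takes over 54 s, if anything falls off the work surface, if the arm or the gripper's body presses on something with over 40 N, if the wrist force passes 120 N, or if a joint passes its speed limit or range.

## Working session

There is one attempt and no reset: what is moved stays moved. The work goes in short steps, Python scripts to look and compute and a tool call to move; the robot and the scene stay as the last step left them, time stands still between calls to the robot, and variables do not carry over. Pictures are saved under pics/ and viewed, and the job is handed in when it is done.

Besides the shell and the picture viewer there is one more tool, called after "Request:" as name([rows], argument=value, ...), one row to a line, values as JSON. jog_arm: Moves the arm, as the interface text tells. Its arguments: {"type":"object","properties":{"series":{"type":"array"},"force":{"type":"number"}},"required":["series"]}

```bash
ls; mkdir -p pics; python3 - <<'E'
from rig import r
import cv2,numpy as np
for n in("scene","top"):
    p,d=r.grab_frame(n); cv2.imwrite(f"pics/{n}0.png",p[:,:,::-1]); np.savez(f"pics/{n}0.npz",p=p,d=d)
    c=r.get_calibration(n); print(n,c)
print(r.sense(), r.hold_point_z)
E
```

```text
pics
scene {'mtx': array([[366.49723714,   0.        , 314.14017773],
       [  0.        , 366.49723714, 204.93956604],
       [  0.        ,   0.        ,   1.        ]]), 'dist': array([-0.01921033,  0.        ,  0.        ,  0.        ,  0.        ]), 'position': array([1248.02137727,  -32.75912993,  818.74465134]), 'rotation': array([-2.3902419 ,  0.0088075 ,  1.51245727])}
top {'mtx': array([[436.81827468,   0.        , 316.67261468],
       [  0.        , 436.81827468, 199.58734616],
       [  0.        ,   0.        ,   1.        ]]), 'dist': array([-0.04851117,  0.        ,  0.        ,  0.        ,  0.        ]), 'position': array([ 328.32301372,  -20.29643481, 1368.67914385]), 'rotation': array([-2.94044568e+00,  1.02825606e-03, -1.53616485e+00])}
{'clock': 0.1, 'qpos': array([ 1.31260126e+00,  3.53566575e-01,  1.63404436e+00, -2.18485803e-05,
        1.15523459e+00, -2.40372672e-03]), 'qvel': array([ 0.00186033, -0.00211044, -0.00136344, -0.00046382, -0.00107877,
       -0.00056692]), 'joint_efforts': array([-3.04595578e-04, -6.06352329e+01, -3.42821074e+01, -1.13608587e-04,
        4.02061210e-03, -2.17007477e-05]), 'eef_pos': array([158.03117625, 604.24716606, 230.65104955]), 'tcp_rot': array([-3.12805208,  1.56954329, -1.81303826]), 'contact_force': array([-0.01445703, -0.09510591, -0.11762919]), 'wrist_torque': array([ 0.00847667, -0.02177783, -0.01168693]), 'opening': 0.998332564775367} 18.700000000000003
```

View pics/scene0.png

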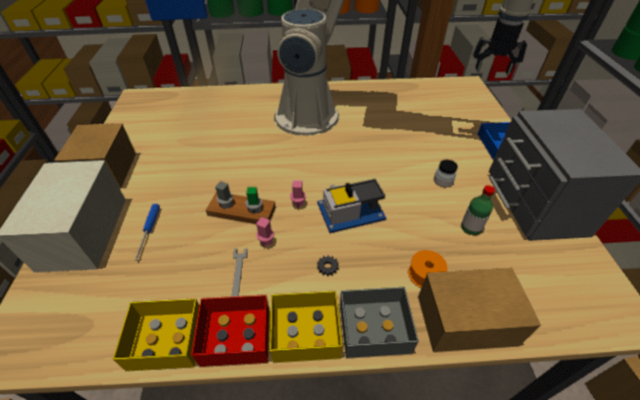

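View pics/top0.png

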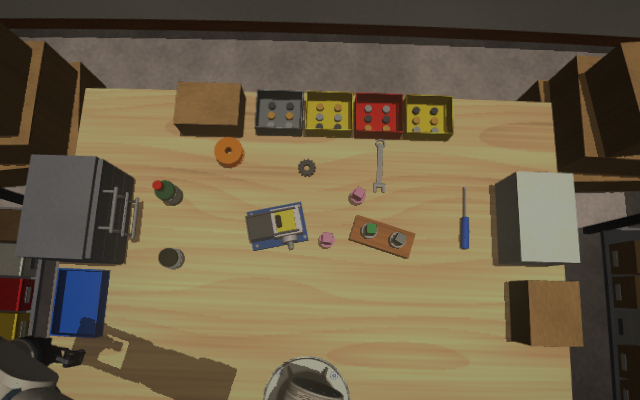

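```bash
cat > h.py <<'E'
from rig import r
import cv2,numpy as np
from scipy.spatial.transform import Rotation as R
def cal(n):
    c=r.get_calibration(n); return c['mtx'],c['dist'],c['position'],R.from_euler('xyz',c['rotation']).as_matrix()
def rays(n,px):
    K,D,p,Rm=cal(n)
    u=cv2.undistortPoints(np.array(px,float).reshape(-1,1,2),K,D).reshape(-1,2)
    return p,(Rm@np.c_[u,np.ones(len(u))].T).T
def onplane(n,px,z):
    p,v=rays(n,px); return p+v*((z-p[2])/v[:,2])[:,None]
def cloud(n,d):
    h,w=d.shape; yy,xx=np.mgrid[:h,:w]
    p,v=rays(n,np.c_[xx.ravel(),yy.ravel()])
    return (p+v*d.reshape(-1,1)).reshape(h,w,3)   # v has unit z in cam
def proj(n,P):
    K,D,p,Rm=cal(n)
    q=(np.atleast_2d(P)-p)@Rm
    return cv2.projectPoints(q,np.zeros(3),np.zeros(3),K,D)[0].reshape(-1,2)
def load(n,k):
    z=np.load(f"pics/{n}{k}.npz"); return z['p'],z['d']
E
python3 - <<'E'
from h import *
print(proj('top',[[0,0,0],[400,0,0]]),proj('scene',[[0,0,0]]))
for n,(x0,y0,w,h) in dict(top=(235,180,190,100),scene=(200,170,200,90)).items():
    p,d=load(n,0); C=cloud(n,d)
    cv2.imwrite(f"pics/{n}0c.png",cv2.resize(p[y0:y0+h,x0:x0+w,::-1],None,fx=4,fy=4,interpolation=cv2.INTER_CUBIC))
    if n=='top':
        for u,v in [(285,222),(262,226),(372,229),(397,239),(326,238),(300,260),(380,237)]: print(u,v,C[v,u].round(1))
    else:
        for u,v in [(341,198),(253,192),(223,188),(367,192),(345,230)]: print(u,v,C[v,u].round(1))
E
```

```text
[[306.42560275 400.93037302]
 [311.395156   264.79563987]] [[305.84825482 115.90440173]]
285 222 [519.1  81.9  82.8]
262 226 [505.3 150.2  78.6]
372 229 [ 503.7 -174.1  106.3]
397 239 [ 477.9 -248.6   97.7]
326 238 [474.7 -41.3  90.8]
300 260 [413.7  36.1  -2. ]
380 237 [ 490.9 -208.9   25.6]
341 198 [536.7  77.8  79.6]
253 192 [ 518.7 -166.5  101.8]
223 188 [ 496.  -252.1  100.8]
367 192 [514.  155.3  75.6]
345 230 [592.1  86.6   4.7]
```

View pics/top0c.png

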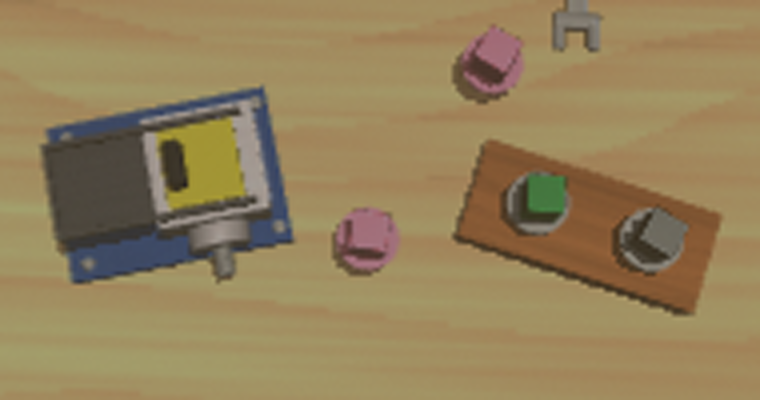

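View pics/scene0c.png

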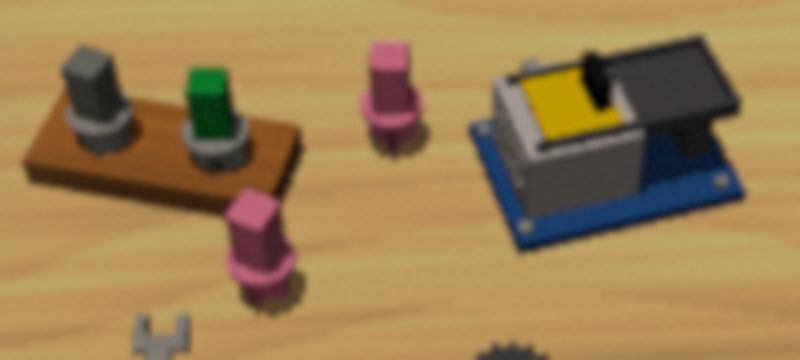

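```bash
cat > m.py <<'E'
from h import *
import sys
k=sys.argv[1]
rng={'yellow':((22,120,60),(35,255,255),79.5),'green':((50,80,40),(75,255,255),101),'blue':((105,100,40),(125,255,255),12),'rack':((5,110,60),(14,200,255),26)}
roi={'top':{'yellow':(265,195,310,255),'green':(360,215,385,240),'blue':(240,195,315,255),'rack':(345,210,420,262)},
'scene':{'yellow':(320,175,370,215),'green':(240,180,265,215),'blue':(310,170,390,235),'rack':(200,185,280,230)}}
for n in('top','scene'):
    p,d=load(n,k); C=cloud(n,d); hsv=cv2.cvtColor(p,cv2.COLOR_RGB2HSV)
    for nm,(lo,hi,z) in rng.items():
        x0,y0,x1,y1=roi[n][nm]
        m=np.zeros(d.shape,np.uint8); m[y0:y1,x0:x1]=cv2.inRange(hsv,lo,hi)[y0:y1,x0:x1]
        Q=C[m>0]; Q=Q[(d[m>0]>0)]
        sel=abs(Q[:,2]-z)<(6 if nm!='rack' else 5)
        yy,xx=np.nonzero(m)
        W=onplane(n,np.c_[xx,yy],z)
        W=W[abs(C[yy,xx][:,2]-z)<6]
        if len(W)<8: print(n,nm,len(W)); continue
        rc=cv2.minAreaRect(W[:,:2].astype(np.float32))
        print(n,nm,len(yy),len(W),'z',np.median(C[yy,xx][:,2][abs(C[yy,xx][:,2]-z)<6]).round(1),'rect',np.round(rc[0],1),np.round(rc[1],1),round(rc[2],1),'mean',W.mean(0).round(1))
E
python3 m.py 0
```

```text
top yellow 330 312 z 79.2 rect [524.7  83.2] [61.1 57. ] 13.5 mean [524.7  79.4  79.5]
top green 80 77 z 100.4 rect [ 507.4 -171.8] [24.  23.5] 0.7 mean [ 507.2 -171.9  101. ]
top blue 77 73 z 11.7 rect [522.3  86.7] [118.2 118.3] 12.9 mean [484.3  69.7  12. ]
top rack 1072 1031 z 25.5 rect [ 495. -215.] [189.2  79.7] 73.8 mean [ 493.6 -213.2   26. ]
scene yellow 306 291 z 79.9 rect [524.9  82.4] [66.8 57.5] 14.3 mean [528.2  79.2  79.5]
scene green 157 62 z 101.0 rect [ 511.7 -172.6] [30.  22.3] 3.0 mean [ 511.4 -172.   101. ]
scene blue 636 622 z 12.2 rect [523.5 111.5] [120.4 171. ] 13.1 mean [553.2 119.2  12. ]
scene rack 813 726 z 26.2 rect [ 500.8 -214.1] [188.8  81.7] 73.8 mean [ 507.6 -213.3   26. ]
```

```bash
python3 - <<'E'
from h import *
a=np.deg2rad(13.3); M=np.array([[np.cos(a),np.sin(a)],[-np.sin(a),np.cos(a)]])
o=np.array([524.8,82.8])
for n in('top','scene'):
    p,d=load(n,0); C=cloud(n,d)
    Q=C.reshape(-1,3); s=(d.ravel()>0)&(np.hypot(*(Q[:,:2]-o).T)<160)&(Q[:,2]>69)&(Q[:,2]<86)
    L=(Q[s][:,:2]-o)@M.T
    hx=np.abs(L[:,1])<35
    ys=L[np.abs(L[:,0])<25][:,1]
    print(n,s.sum(),'y range',np.sort(ys)[[0,3,8,-8,-3,-1]].round(1),'x range',np.sort(L[hx][:,0])[[0,3,8,-8,-3,-1]].round(1))
    g=(d.ravel()>0)&(np.hypot(*(Q[:,:2]-o).T)<60)&(Q[:,2]>95)
    G=(Q[g][:,:2]-o)@M.T; print('grip',g.sum(),G.mean(0),G.min(0),G.max(0),Q[g][:,2].max())
    K=C[(d>0)]; 
# head edges: yaw from green cloud sides in scene
for nm,c in(('green',(507,-172)),('grey',(480,-250))):
  for n in('top','scene'):
    p,d=load(n,0); C=cloud(n,d).reshape(-1,3); s=(d.ravel()>0)&(np.hypot(*(C[:,:2]-c).T)<35)&(C[:,2]>60)
    rc=cv2.minAreaRect(C[s][:,:2].astype(np.float32)); print(nm,n,s.sum(),rc, np.percentile(C[s][:,2],[50,90,99]).round(1))
    s2=s&(C[:,2]>97); rc=cv2.minAreaRect(C[s2][:,:2].astype(np.float32)); print('  top face',rc,C[s2].mean(0).round(1))
E
```

```text
top 1360 y range [-43.6 -43.1 -41.9 115.6 116.6 116.6] x range [-42.2 -41.8 -41.5  40.7  41.6  42.7]
grip 61 [-1.22303886 18.93202544] [-17.17111221  12.12176734] [15.96326928 26.26102144] 114.43548096398149
scene 1214 y range [-43.8 -43.4 -42.8 115.  116.4 117.5] x range [-42.4 -39.2 -36.8  41.9  42.5  43.3]
grip 68 [ 3.79604065 17.69597839] [-16.81451953  11.82369623] [18.81998759 25.49268873] 112.51819229360001
green top 115 ((507.2926025390625, -171.80825805664062), (28.150121688842773, 27.97720718383789), 84.67823028564453) [ 99.5 103.1 106.3]
  top face ((507.6790771484375, -171.73736572265625), (26.30078125, 27.054304122924805), 84.19949340820312) [ 507.2 -171.4  100.8]
green scene 193 ((507.52667236328125, -172.05654907226562), (28.73631477355957, 31.09028434753418), 86.16082763671875) [ 91.7 101.9 103.9]
  top face ((507.1555480957031, -172.49583435058594), (28.412193298339844, 29.741785049438477), 88.76329803466797) [ 507.8 -172.   100.8]
grey top 124 ((482.1393737792969, -258.08197021484375), (27.715194702148438, 29.029809951782227), 62.249725341796875) [ 99.1 103.4 105.8]
  top face ((482.8665466308594, -258.3244934082031), (27.297863006591797, 27.981109619140625), 63.91695022583008) [ 482.1 -258.6  100.9]
grey scene 203 ((481.65570068359375, -258.00164794921875), (31.204864501953125, 30.26679801940918), 62.18394088745117) [ 89.8 101.9 102.9]
  top face ((482.781494140625, -257.1029052734375), (28.131139755249023, 29.092823028564453), 62.12871551513672) [ 483.4 -257.7  100.9]
```

```bash
cat > plan.py <<'E'
from h import *
def plan(pos,jawdeg,allow_flip=True):
    """remaining tool-frame move to get TCP to pos, tool x down, jaw (tool z) along world angle jawdeg (mod 180)"""
    s=r.sense(); Rm=R.from_euler('xyz',s['tcp_rot']).as_matrix(); best=None
    for k in(0,180):
        a=np.deg2rad(jawdeg+k); z=np.array([np.cos(a),np.sin(a),0]); x=np.array([0,0,-1.]); T=np.c_[x,np.cross(z,x),z]
        rv=np.rad2deg(R.from_matrix(Rm.T@T).as_rotvec())
        if best is None or np.linalg.norm(rv)<np.linalg.norm(best[0]): best=(rv,T)
    rv,T=best; dp=np.array(pos)-s['eef_pos']
    print('turn deg',rv.round(2),'| shift cm before turn',(Rm.T@dp/10).round(3),'| after turn',(T.T@dp/10).round(3))
    print(' at',s['eef_pos'].round(1),'clk',round(s['clock'],2),'open',round(s['opening'],3),'F',s['contact_force'].round(1),'q',s['qpos'].round(2))
    print(' tool axes in world\n',Rm.round(3))
E
python3 - <<'E'
from plan import *
a=np.deg2rad(13.3); o=np.array([524.9,82.3]); g=o+18.5*np.array([-np.sin(a),np.cos(a)]); print('grip',g)
plan([*g,231],103.3)
plan([*g,89],103.3)
E
```

```text
grip [520.64407986 100.30380915]
turn deg [-2.796e+01 -7.000e-02 -2.000e-02] | shift cm before turn [ 1.6000e-02 -4.7831e+01 -3.9581e+01] | after turn [-3.5000e-02 -2.3696e+01 -5.7385e+01]
 at [158.  604.2 230.7] clk 0.1 open 0.998 F [-0.  -0.1 -0.1] q [ 1.31  0.35  1.63 -0.    1.16 -0.  ]
 tool axes in world
 [[-0.    -0.967  0.253]
 [-0.001  0.253  0.967]
 [-1.    -0.    -0.001]]
turn deg [-2.796e+01 -7.000e-02 -2.000e-02] | shift cm before turn [ 14.215 -47.831 -39.563] | after turn [ 14.165 -23.696 -57.385]
 at [158.  604.2 230.7] clk 0.1 open 0.998 F [-0.  -0.1 -0.1] q [ 1.31  0.35  1.63 -0.    1.16 -0.  ]
 tool axes in world
 [[-0.    -0.967  0.253]
 [-0.001  0.253  0.967]
 [-1.    -0.    -0.001]]
```

Request:
jog_arm([
  [-7,0,0,0,0,0,1],
  [-7,0,0,0,0,0,1],
  [-7,0,0,0,0,0,1],
  [-7,0,0,0,0,0,1],
  [0,0,0,0,-1.6,-3.85,1],
  [0,0,0,0,-1.6,-3.85,1],
  [0,0,0,0,-1.6,-3.85,1],
  [0,0,0,0,-1.6,-3.85,1],
  [0,0,0,0,-1.6,-3.85,1],
  [0,0,0,0,-1.6,-3.85,1],
  [0,0,0,0,-1.6,-3.85,1],
  [0,0,0,0,-1.6,-3.85,1],
  [0,0,0,0,-1.6,-3.85,1],
  [0,0,0,0,-1.6,-3.85,1],
  [0,0,0,0,-1.6,-3.85,1],
  [0,0,0,0,-1.6,-3.85,1],
  [0,0,0,0,-1.6,-3.85,1],
  [0,0,0,0,-1.6,-3.85,1],
  [0,0,0,0,-1.3,-3.5,1],
  [0,0,0,0,0,0,1],
], force=30)

```text
clock: 2.1
eef_pos: [523.2, 97.6, 231.1]
tcp_rot: [-2.785, 1.57, -0.985]
contact_force: [0.1, 1.1, 0.2]
opening: 1.002
```

```bash
python3 - <<'E'
from plan import *
plan([520.6,100.3,89],103.3)
E
```

```text
turn deg [-0.14 -0.07  0.03] | shift cm before turn [14.206  0.198  0.338] | after turn [14.206  0.191  0.322]
 at [523.2  97.6 231.1] clk 2.1 open 1.002 F [0.1 1.1 0.2] q [ 0.18  0.21  1.83 -0.    1.1  -1.62]
 tool axes in world
 [[ 0.001 -0.974 -0.228]
 [-0.001 -0.228  0.974]
 [-1.    -0.    -0.001]]
```

Request:
jog_arm([
  [0,0,0,2.4,0.05,0.1,1],
  [0,0,0,2.4,0.05,0.1,1],
  [0,0,0,2.4,0.05,0.1,1],
  [0,0,0,2.4,0.05,0,1],
  [0,0,0,2.4,0,0,1],
  [0,0,0,2.4,0,0,1],
  [0,0,0,0,0,0,1],
  [0,0,0,0,0,0,1],
])

```text
clock: 2.9
eef_pos: [518.1, 103.6, 87.4]
tcp_rot: [1.457, 1.57, -3.022]
contact_force: [-0.9, 0.2, -0.4]
opening: 1.002
```

```bash
python3 - <<'E'
from plan import *
plan([520.6,100.3,86],103.3)
p,d=r.grab_frame('scene'); cv2.imwrite('pics/s1.png',cv2.resize(p[130:250,270:420,::-1],None,fx=5,fy=5,interpolation=cv2.INTER_CUBIC))
E
```

```text
turn deg [ 0.06  0.01 -0.07] | shift cm before turn [ 0.136 -0.166 -0.381] | after turn [ 0.137 -0.166 -0.381]
 at [518.1 103.6  87.4] clk 2.9 open 1.002 F [-0.9  0.2 -0.4] q [ 0.19  0.39  1.96  0.    0.79 -1.61]
 tool axes in world
 [[-0.001 -0.973 -0.231]
 [-0.    -0.231  0.973]
 [-1.     0.001  0.   ]]
```

View pics/s1.png

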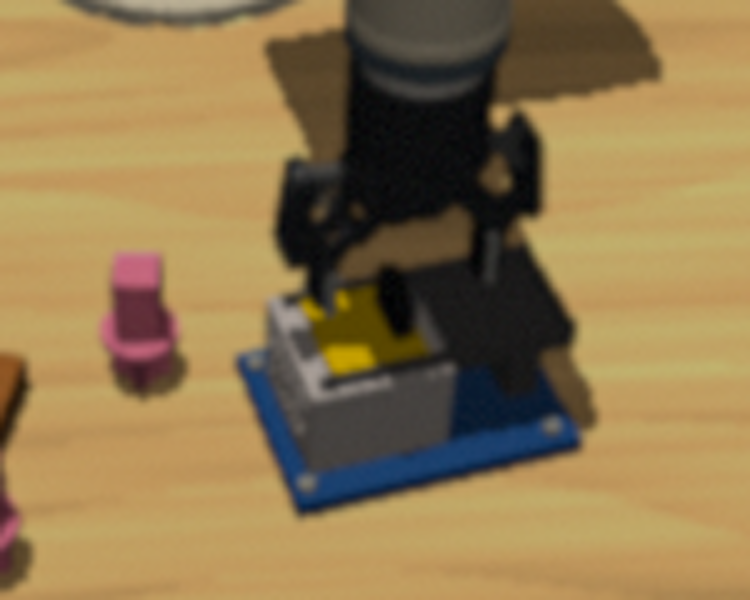

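The fingers straddle the black grip (crop 400,300) along the track. I'll centre them and close.

Request:
jog_arm([
  [0,0,0,0.1,-0.15,-0.35,1],
  [0,0,0,0,0,0,0.6],
  [0,0,0,0,0,0,0.3],
  [0,0,0,0,0,0,0.0],
  [0,0,0,0,0,0,0.0],
  [0,0,0,0,0,0,0.0],
  [0,0,0,0,0,0,0.0],
  [0,0,0,0,0,0,0.0],
], force=30)

```text
clock: 3.75
eef_pos: [520.8, 100.3, 86.5]
tcp_rot: [1.177, 1.571, 2.98]
contact_force: [-0.5, 0.0, 4.1]
opening: 0.153
```

```bash
python3 - <<'E'
from plan import *
plan([520.6,100.3,86],103.3)
E
```

```text
turn deg [ 0.04  0.   -0.  ] | shift cm before turn [0.045 0.023 0.009] | after turn [0.045 0.023 0.009]
 at [520.8 100.3  86.5] clk 3.75 open 0.153 F [-0.5  0.   4.1] q [ 0.19  0.4   1.95  0.    0.79 -1.62]
 tool axes in world
 [[-0.    -0.973 -0.231]
 [ 0.    -0.231  0.973]
 [-1.     0.     0.   ]]
```

Request:
jog_arm([
  [0,0,0,0,0,0.4,0],
  [0,0,0,0,0,0.6,0],
  [0,0,0,0,0,0.6,0],
  [0,0,0,0,0,0.6,0],
  [0,0,0,0,0,0.6,0],
  [0,0,0,0,0,0.6,0],
  [0,0,0,0,0,0.6,0],
  [0,0,0,0,0,0.6,0],
  [0,0,0,0,0,0.6,0],
  [0,0,0,0,0,0.6,0],
  [0,0,0,0,0,0.6,0],
  [0,0,0,0,0,0.6,0],
  [0,0,0,0,0,0.5,0],
  [0,0,0,0,0,0.4,0],
  [0,0,0,0,0,0.2,0],
  [0,0,0,0,0,0.2,0],
  [0,0,0,0,0,0,0],
  [0,0,0,0,0,0,0],
  [0,0,0,0,0,0,0],
])

```text
clock: 5.65
eef_pos: [502.9, 177.4, 86.4]
tcp_rot: [-3.074, 1.565, -1.269]
contact_force: [7.4, -28.2, 5.4]
opening: 0.158
```

```bash
python3 - <<'E'
from plan import *
plan([520.6,100.3,86],103.3)
E
```

```text
turn deg [ 0.16 -0.35  0.02] | shift cm before turn [ 0.085  0.071 -7.908] | after turn [ 0.037  0.048 -7.909]
 at [502.9 177.4  86.4] clk 5.65 open 0.158 F [  7.4 -28.2   5.4] q [ 0.34  0.4   1.95 -0.01  0.79 -1.46]
 tool axes in world
 [[ 0.002 -0.973 -0.233]
 [-0.006 -0.233  0.972]
 [-1.    -0.    -0.006]]
```

Request:
jog_arm([
  [0,0,0,0,0,-0.2,0],
  [0,0,0,0,0,0,0.3],
  [0,0,0,0,0,0,0.6],
  [0,0,0,0,0,0,0.8],
  [0,0,0,-2.0,0,0,0.8],
  [0,0,0,-3.5,0,0,0.8],
  [0,0,0,-4,0,0,0.8],
  [0,0,0,-4,0,0,0.8],
  [0,0,0,0,-1.5,-4,0.8],
  [0,0,0,0,-1.5,-4,0.8],
  [0,0,0,0,-1.5,-4,0.8],
  [0,0,0,0,-1.5,-4,0.8],
  [0,0,0,0,-1,-4,0.8],
  [0,0,0,0,0,-4,0.8],
  [0,0,0,0,0,-4,0.8],
  [0,0,0,0,0,0,0.8],
  [0,0,0,0,0,0,0.8],
])

```text
clock: 7.35
eef_pos: [634.7, -77.4, 220.7]
tcp_rot: [0.749, 1.57, 2.552]
contact_force: [-0.3, 1.2, -0.6]
opening: 0.797
```

```bash
python3 - <<'E'
from plan import *
for n in("top","scene"):
    p,d=r.grab_frame(n); np.savez(f"pics/{n}2.npz",p=p,d=d)
    x0,y0,w,h=dict(top=(235,180,190,100),scene=(200,150,200,110))[n]
    cv2.imwrite(f"pics/{n}2c.png",cv2.resize(p[y0:y0+h,x0:x0+w,::-1],None,fx=4,fy=4,interpolation=cv2.INTER_CUBIC))
plan([507.4,-172,231],90-4)
plan([507.4,-172,231],-4)
E
```

```text
turn deg [17.38  0.04 -0.03] | shift cm before turn [-0.996 14.588 -6.389] | after turn [ -0.999  12.013 -10.455]
 at [634.5 -76.1 221. ] clk 7.45 open 0.801 F [-0.7 -0.1  0.2] q [-0.12  0.38  1.61  0.    1.15 -1.93]
 tool axes in world
 [[-0.001 -0.973 -0.231]
 [ 0.001 -0.231  0.973]
 [-1.     0.     0.001]]
turn deg [-7.262e+01  5.000e-02  0.000e+00] | shift cm before turn [-0.996 14.588 -6.389] | after turn [-0.999 10.455 12.013]
 at [634.5 -76.1 221. ] clk 7.45 open 0.801 F [-0.7 -0.1  0.2] q [-0.12  0.38  1.61  0.    1.15 -1.93]
 tool axes in world
 [[-0.001 -0.973 -0.231]
 [ 0.001 -0.231  0.973]
 [-1.     0.     0.001]]
```

View pics/top2c.png

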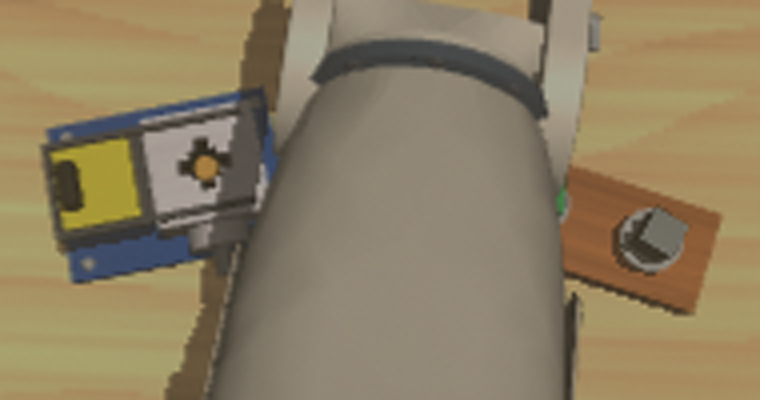

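View pics/scene2c.png

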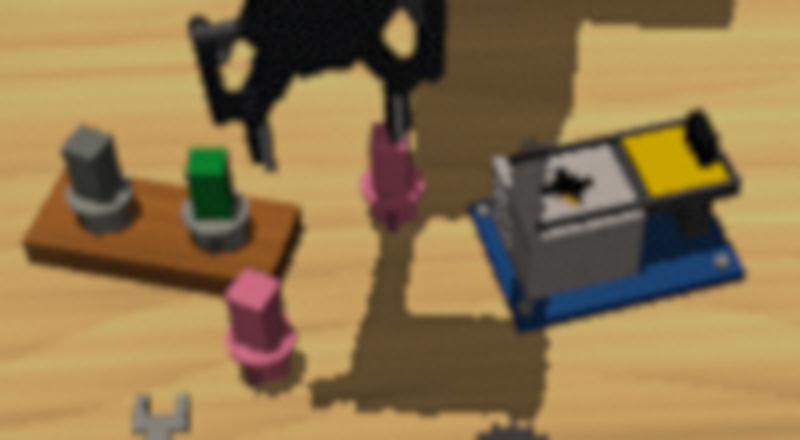

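```bash
python3 - <<'E'
from h import *
a=np.deg2rad(13.3); M=np.array([[np.cos(a),np.sin(a)],[-np.sin(a),np.cos(a)]]); o=np.array([525.1,81.6])
for n,(x0,y0,x1,y1) in dict(top=(272,207,304,236),scene=(330,180,362,210)).items():
    p,d=load(n,2); f=8
    hsv=cv2.cvtColor(p,cv2.COLOR_RGB2HSV)
    sub=p[y0:y1,x0:x1]; big=cv2.resize(sub,None,fx=f,fy=f,interpolation=cv2.INTER_CUBIC)
    h2=cv2.cvtColor(big,cv2.COLOR_RGB2HSV)
    yy,xx=np.mgrid[:big.shape[0],:big.shape[1]]
    px=np.c_[(xx.ravel()+.5)/f-.5+x0,(yy.ravel()+.5)/f-.5+y0]
    W=(onplane(n,px,75)[:,:2]-o)@M.T
    g=np.median(h2[...,2]); print(n,'V med',g)
    V=h2[...,2].ravel().astype(int);S=h2[...,1].ravel()
    for thr in(70,85,100):
        m=((V<thr)|(S>110))&(np.hypot(*W.T)<26)
        m=m.reshape(big.shape[:2]).astype(np.uint8)
        nl,lab,st,ce=cv2.connectedComponentsWithStats(m)
        i=1+np.argmax(st[1:,4]); L=W[(lab==i).ravel()]
        ax=L[np.abs(L[:,1])<4][:,0]; ay=L[np.abs(L[:,0])<4][:,1]
        rc=cv2.minAreaRect(L.astype(np.float32))
        print(thr,'area',L.shape,'mean',L.mean(0).round(1),'x',ax.min().round(1),ax.max().round(1),'y',ay.min().round(1),ay.max().round(1),rc)
    cv2.imwrite(f'pics/sock_{n}.png',cv2.resize(np.hstack([big[:,:,::-1],cv2.cvtColor(m*255,cv2.COLOR_GRAY2BGR)]),None,fx=1.4,fy=1.4))
    hsv=cv2.cvtColor(p,cv2.COLOR_RGB2HSV); ym=cv2.inRange(hsv,(22,120,60),(35,255,255))
    R0=(240,200,280,250) if n=='top' else (345,170,392,205)
    q=np.argwhere(ym[R0[1]:R0[3],R0[0]:R0[2]]); W=onplane(n,q[:,::-1]+[R0[0],R0[1]],79.5)[:,:2]
    L=(W-o)@M.T; print('yellow',L.min(0),L.max(0),cv2.minAreaRect(W.astype(np.float32)))
E
```

```text
top V med 103.0
70 area (4770, 2) mean [-0.4 -1.6] x -18.6 17.8 y -21.1 17.1 ((-0.997233510017395, -2.274890899658203), (32.53334426879883, 30.5999755859375), 46.254356384277344)
85 area (5604, 2) mean [-0.4 -2.2] x -19.1 18.6 y -23.4 18.0 ((-0.9512348175048828, -3.264354705810547), (35.676002502441406, 33.60940170288086), 45.93313217163086)
100 area (7333, 2) mean [-1.9 -4.9] x -19.7 19.3 y -25.9 18.9 ((-0.4923973083496094, -6.726034164428711), (41.54676818847656, 40.274559020996094), 45.62724685668945)
yellow [-30.80957366  51.36121901] [ 30.81764141 111.38404619] ((506.3859558105469, 160.7861328125), (61.67367935180664, 59.85407638549805), 13.104301452636719)
scene V med 102.0
70 area (3467, 2) mean [ 0.  -3.3] x -16.9 17.5 y -23.7 15.3 ((-1.389359474182129, -4.7041015625), (31.95816993713379, 28.978416442871094), 46.520721435546875)
85 area (4582, 2) mean [-1.7 -5.7] x -17.8 17.5 y -25.9 16.2 ((-2.1335017681121826, -5.448423385620117), (40.25724411010742, 32.660030364990234), 62.0961799621582)
100 area (5214, 2) mean [-2.1 -5.6] x -18.7 17.5 y -25.9 17.1 ((-0.9667397737503052, -8.142812728881836), (38.95212173461914, 37.60665512084961), 45.35649871826172)
yellow [-58.46132405  49.16767178] [ 61.98343746 122.2901138 ] ((507.0940856933594, 165.3788604736328), (120.50724029541016, 73.03321838378906), 13.41799545288086)
```

View pics/sock_top.png

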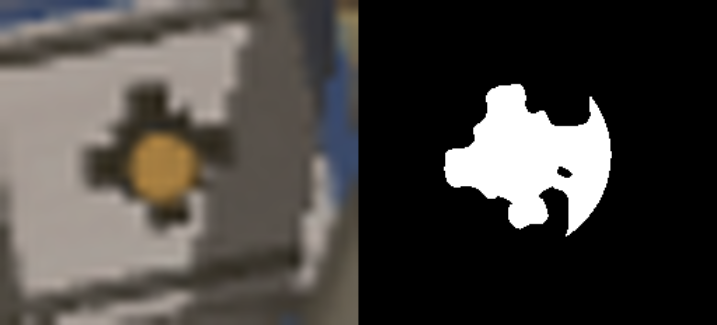

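View pics/sock_scene.png

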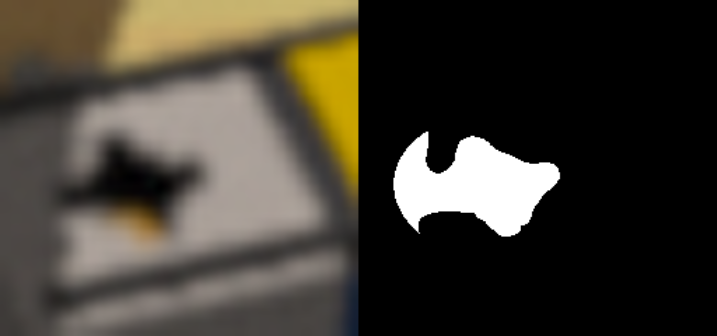

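Request:
jog_arm([
  [5.8,0,0,0,0,0,0.65],
  [5.8,0,0,0,0,0,0.65],
  [5.8,0,0,0,0,0,0.65],
  [0,0,0,0,2.4,-2.1,0.65],
  [0,0,0,0,2.4,-2.1,0.65],
  [0,0,0,0,2.4,-2.1,0.65],
  [0,0,0,0,2.4,-2.1,0.65],
  [0,0,0,0,2.4,-2.1,0.65],
  [0,0,0,2,0,0,0.65],
  [0,0,0,3,0,0,0.65],
  [0,0,0,3,0,0,0.65],
  [0,0,0,0,0,0,0.65],
  [0,0,0,0,0,0,0.65],
  [0,0,0,0,0,0,0.65],
])

```text
clock: 8.85
eef_pos: [508.9, -173.2, 142.9]
tcp_rot: [-1.804, 1.569, -0.303]
contact_force: [0.3, -0.9, 0.8]
opening: 0.651
```

```bash
python3 - <<'E'
from plan import *
plan([507.4,-172,61],86)
for n in("top","scene"):
    p,d=r.grab_frame(n); np.savez(f"pics/{n}3.npz",p=p,d=d)
    x0,y0,w,h=dict(top=(235,180,190,100),scene=(200,120,150,115))[n]
    cv2.imwrite(f"pics/{n}3c.png",cv2.resize(p[y0:y0+h,x0:x0+w,::-1],None,fx=4,fy=4,interpolation=cv2.INTER_CUBIC))
E
```

```text
turn deg [-0.   -0.03  0.12] | shift cm before turn [8.186 0.173 0.11 ] | after turn [8.186 0.156 0.106]
 at [ 508.9 -173.2  142.9] clk 8.85 open 0.651 F [ 0.3 -0.9  0.8] q [-0.33  0.32  1.9   0.    0.91 -1.83]
 tool axes in world
 [[ 0.002 -0.998  0.07 ]
 [-0.001  0.07   0.998]
 [-1.    -0.002 -0.   ]]
```

View pics/top3c.png

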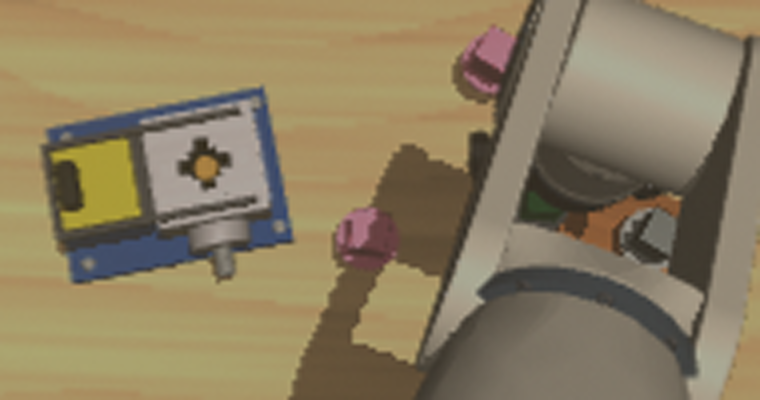

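View pics/scene3c.png

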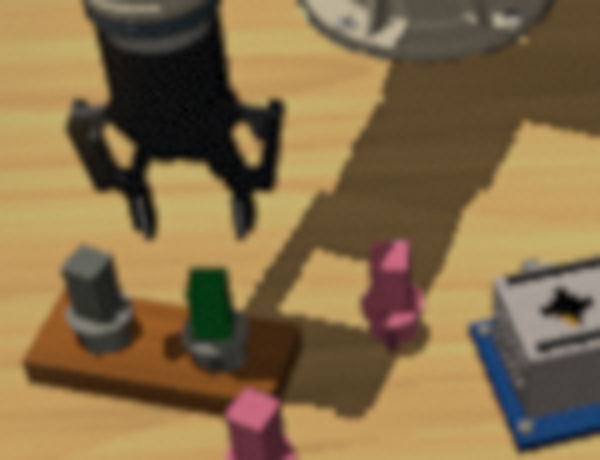

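The green head (scene crop 210,300) sits on the left of the rack. The pink ones (390,290 and 255,420) and the grey head (90,280) are not it, so the gripper is over the right gauge. The socket (top crop 205,165) is now free of shadow, so I'll measure it here.

```bash
cat > sock.py <<'E'
from h import *
import sys
k=sys.argv[1]
a=np.deg2rad(13.3); M=np.array([[np.cos(a),np.sin(a)],[-np.sin(a),np.cos(a)]]); o=np.array([525.1,81.6])
for n,(x0,y0,x1,y1) in dict(top=(272,207,304,236),scene=(330,180,362,210)).items():
    p,d=load(n,k); f=8
    big=cv2.resize(p[y0:y1,x0:x1],None,fx=f,fy=f,interpolation=cv2.INTER_CUBIC)
    h2=cv2.cvtColor(big,cv2.COLOR_RGB2HSV)
    yy,xx=np.mgrid[:big.shape[0],:big.shape[1]]
    px=np.c_[(xx.ravel()+.5)/f-.5+x0,(yy.ravel()+.5)/f-.5+y0]
    W=(onplane(n,px,75)[:,:2]-o)@M.T
    V=h2[...,2].ravel().astype(int);S=h2[...,1].ravel()
    for thr in(85,100,115):
        m=((V<thr)|(S>110))&(np.hypot(*W.T)<26)
        nl,lab,st,ce=cv2.connectedComponentsWithStats(m.reshape(big.shape[:2]).astype(np.uint8))
        i=1+np.argmax(st[1:,4]); L=W[(lab==i).ravel()]
        ax=L[np.abs(L[:,1])<4][:,0]; ay=L[np.abs(L[:,0])<4][:,1]
        print(n,thr,len(L),'mean',L.mean(0).round(1),'x',ax.min().round(1),ax.max().round(1),'y',ay.min().round(1),ay.max().round(1))
    C=cloud(n,d).reshape(-1,3); s=(d.ravel()>0)&(np.hypot(*(C[:,:2]-o).T)<160)&(C[:,2]>69)&(C[:,2]<78)
    L=(C[s][:,:2]-o)@M.T
    ys=L[np.abs(L[:,0])<38][:,1]; print(' housing y', np.sort(ys)[[0,3,8]].round(1), 'z med',np.median(C[s][:,2]))
E
python3 sock.py 3
```

```text
top 85 5008 mean [-0.2 -0.7] x -19.0 18.4 y -19.6 17.9
top 100 5529 mean [-0.1 -0.7] x -19.5 19.3 y -20.2 18.7
top 115 6035 mean [-0.1 -0.7] x -20.2 19.8 y -20.8 19.4
 housing y [-42.4 -41.9 -41.3] z med 74.85413997395028
scene 85 3539 mean [-0.  -1.4] x -17.9 17.5 y -19.3 16.2
scene 100 3989 mean [-0.3 -1.3] x -18.8 17.5 y -20.0 17.1
scene 115 4507 mean [-0.6 -1.3] x -20.0 17.5 y -20.7 17.9
 housing y [-43.1 -42.2 -41.9] z med 75.18828495439652
```

Request:
jog_arm([
  [0,0,0,2.5,0.1,0.1,0.65],
  [0,0,0,2.5,0.06,0.01,0.65],
  [0,0,0,2,0,0,0.65],
  [0,0,0,1.1,0,0,0.65],
  [0,0,0,0,0,0,0.65],
  [0,0,0,0,0,0,0.65],
])

```text
clock: 9.55
eef_pos: [506.9, -172.5, 61.1]
tcp_rot: [-1.833, 1.57, -0.333]
contact_force: [0.3, -0.3, -0.3]
opening: 0.651
```

```bash
python3 - <<'E'
from plan import *
plan([507.4,-172,61],86)
E
```

```text
turn deg [-0.06 -0.01  0.06] | shift cm before turn [ 0.013 -0.05   0.05 ] | after turn [ 0.013 -0.05   0.049]
 at [ 506.9 -172.5   61.1] clk 9.55 open 0.651 F [ 0.3 -0.3 -0.3] q [-0.33  0.44  1.96 -0.    0.74 -1.83]
 tool axes in world
 [[ 0.001 -0.997  0.071]
 [-0.     0.071  0.997]
 [-1.    -0.001 -0.   ]]
```

Request:
jog_arm([
  [0,0,0,0,-0.05,0.05,0.5],
  [0,0,0,0,0,0,0.2],
  [0,0,0,0,0,0,0],
  [0,0,0,0,0,0,0],
  [0,0,0,0,0,0,0],
  [0,0,0,0,0,0,0],
  [0,0,0,0,0,0,0],
], force=70)

```text
clock: 10.25
eef_pos: [507.6, -172.0, 61.3]
tcp_rot: [-1.741, 1.569, -0.241]
contact_force: [-0.1, 0.9, 5.4]
opening: 0.318
```

```bash
python3 - <<'E'
from plan import *
plan([507.4,-172,61],86)
E
```

```text
turn deg [-0.06 -0.02  0.1 ] | shift cm before turn [ 0.028  0.016 -0.006] | after turn [ 0.028  0.016 -0.006]
 at [ 507.6 -172.    61.3] clk 10.25 open 0.318 F [-0.1  0.9  5.4] q [-0.33  0.44  1.95  0.    0.74 -1.83]
 tool axes in world
 [[ 0.002 -0.997  0.071]
 [-0.     0.071  0.997]
 [-1.    -0.002 -0.   ]]
```

Request:
jog_arm([
  [0,0,0,-0.5,0,0,0],
  [0,0,0,-1,0,0,0],
  [0,0,0,-1.5,0,0,0],
  [0,0,0,-2,0,0,0],
  [0,0,0,-2,0,0,0],
  [0,0,0,-2,0,0,0],
  [0,0,0,-2,0,0,0],
  [-4.3,0,0,0,0,0,0],
  [-4.3,0,0,0,0,0,0],
  [-4.3,0,0,0,0,0,0],
  [-4.3,0,0,0,0,0,0],
  [0,0,0,0,0,0,0],
  [0,0,0,0,0,0,0],
])

```text
clock: 11.55
eef_pos: [506.7, -171.8, 170.7]
tcp_rot: [-2.359, 1.571, -0.561]
contact_force: [0.0, 0.6, -1.7]
opening: 0.323
```

```bash
python3 - <<'E'
from plan import *
plan([525.3,80.2,172],103.3)
E
```

```text
turn deg [-0.28 -0.01  0.01] | shift cm before turn [-0.135 -7.492 24.13 ] | after turn [-0.133 -7.611 24.093]
 at [ 506.7 -171.8  170.7] clk 11.55 open 0.323 F [ 0.   0.6 -1.7] q [-0.33  0.28  1.88 -0.    0.97 -2.13]
 tool axes in world
 [[ 0.    -0.974 -0.225]
 [-0.    -0.225  0.974]
 [-1.    -0.    -0.   ]]
```

Request:
jog_arm([
  [-0.3,0,0,0,-0.5,1.5,0],
  [0,0,0,0,-0.65,2.1,0],
  [0,0,0,0,-0.65,2.1,0],
  [0,0,0,0,-0.65,2.1,0],
  [0,0,0,0,-0.65,2.1,0],
  [0,0,0,0,-0.65,2.1,0],
  [0,0,0,0,-0.65,2.1,0],
  [0,0,0,0,-0.65,2.1,0],
  [0,0,0,0,-0.65,2.1,0],
  [0,0,0,0,-0.65,2.1,0],
  [0,0,0,0,-0.65,2.1,0],
  [0,0,0,0,-0.6,1.6,0],
  [0,0,0,0,0,0,0],
  [0,0,0,0,0,0,0],
  [0,0,0,0,0,0,0],
])

```text
clock: 13.05
eef_pos: [524.4, 79.9, 170.3]
tcp_rot: [2.006, 1.57, -2.472]
contact_force: [0.7, -0.5, -1.5]
opening: 0.321
```

```bash
python3 - <<'E'
from plan import *
plan([525.3,80.2,172],103.3)
for n in("top","scene"):
    p,d=r.grab_frame(n); np.savez(f"pics/{n}4.npz",p=p,d=d)
    x0,y0,w,h=dict(top=(235,180,190,100),scene=(270,120,150,115))[n]
    cv2.imwrite(f"pics/{n}4c.png",cv2.resize(p[y0:y0+h,x0:x0+w,::-1],None,fx=4,fy=4,interpolation=cv2.INTER_CUBIC))
E
```

```text
turn deg [ 0.12 -0.01 -0.02] | shift cm before turn [-0.175 -0.091  0.004] | after turn [-0.175 -0.091  0.005]
 at [524.4  79.9 170.3] clk 13.05 open 0.321 F [ 0.7 -0.5 -1.5] q [ 0.15  0.28  1.89 -0.    0.97 -1.66]
 tool axes in world
 [[-0.    -0.973 -0.232]
 [-0.    -0.232  0.973]
 [-1.     0.    -0.   ]]
```

View pics/scene4c.png

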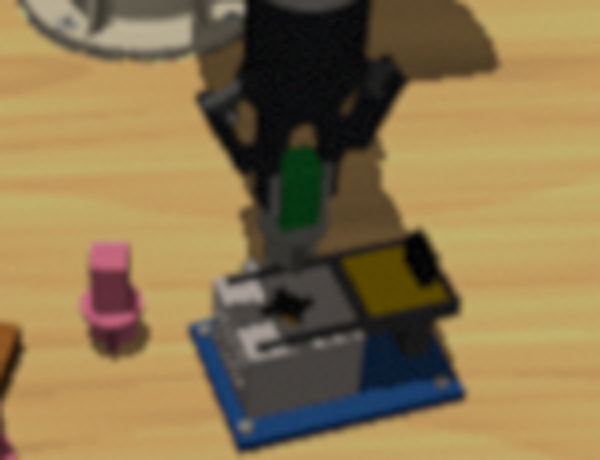

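```bash
python3 - <<'E'
from h import *
a=np.deg2rad(13.3); M=np.array([[np.cos(a),np.sin(a)],[-np.sin(a),np.cos(a)]])
p,d=load('scene',4); C=cloud('scene',d); hsv=cv2.cvtColor(p,cv2.COLOR_RGB2HSV)
m=cv2.inRange(hsv,(50,80,20),(75,255,255)); m[:, :320]=0;m[:,370:]=0
Q=C[(m>0)&(d>0)]; L=(Q[:,:2]-[524.4,79.9])@M.T
print(len(Q)); 
s=(Q[:,2]<205)&(Q[:,2]>158)
for lo in range(155,215,8):
    t=(Q[:,2]>lo)&(Q[:,2]<lo+8)
    if t.any(): print(lo,t.sum(),np.median(L[t],0).round(1),L[t].min(0).round(1),L[t].max(0).round(1))
# reference: yaw of face
t=(Q[:,2]>165)&(Q[:,2]<200); pf=np.polyfit(L[t][:,1],L[t][:,0],1); print('face slope deg',np.rad2deg(np.arctan(pf[0])),pf[1])
E
```

```text
211
155 5 [13.   1.9] [ 11.6 -11.6] [13.6  7.5]
163 25 [12.5 -1.8] [  7.5 -13.1] [16.1 13.1]
171 23 [13.   1.2] [  9.  -11.8] [14.9 12.2]
179 21 [13.2 -2.6] [  9.7 -12.7] [15.4 11.6]
187 23 [13.3  0.5] [  9.9 -12.4] [15.9 13.1]
195 26 [13.4 -0.2] [  9.  -12.9] [15.8 13.9]
203 69 [6.9 2.2] [-10.1 -13.4] [15.7 16.5]
211 14 [11.5 -2. ] [ -3.8 -17.7] [15.5 13.2]
face slope deg 3.459180450918081 13.05091782196652
```

Request:
jog_arm([
  [0.1,0,0,1,-0.05,0,0],
  [0,0,0,1,-0.05,0,0],
  [0,0,0,1,-0.03,0,0],
  [0,0,0,0.9,0,0,0],
  [0,0,0,0,0,0,0],
  [0,0,0,0,0,0,0],
  [0,0,0,0,0,0,0],
])

```text
clock: 13.85
eef_pos: [526.3, 80.6, 131.5]
tcp_rot: [-1.683, 1.57, 0.121]
contact_force: [-0.1, 0.8, -2.2]
opening: 0.317
```

```bash
python3 - <<'E'
from plan import *
plan([525.6,80.4,124],103.3)
E
```

```text
turn deg [ 0.04 -0.    0.03] | shift cm before turn [ 0.753  0.073 -0.006] | after turn [ 0.753  0.073 -0.006]
 at [526.3  80.6 131.5] clk 13.85 open 0.317 F [-0.1  0.8 -2.2] q [ 0.15  0.33  1.92 -0.    0.89 -1.65]
 tool axes in world
 [[ 0.    -0.973 -0.231]
 [ 0.    -0.231  0.973]
 [-1.    -0.    -0.   ]]
```

Request:
jog_arm([
  [0,0,0,0.4,0.05,0,0],
  [0,0,0,0.3,0,0,0],
  [0,0,0,0.3,0,0,0],
  [0,0,0,0.2,0,0,0],
  [0,0,0,0,0,0,0],
  [0,0,0,0,0,0,0],
])

```text
clock: 14.45
eef_pos: [525.5, 80.5, 119.2]
tcp_rot: [1.568, 1.571, -2.911]
contact_force: [0.4, 0.3, -2.9]
opening: 0.321
```

```bash
python3 - <<'E'
from plan import *
plan([525.6,80.4,124],103.3)
s=r.sense(); print(s['wrist_torque'])
E
```

```text
turn deg [ 0.05  0.   -0.01] | shift cm before turn [-0.476 -0.007 -0.008] | after turn [-0.476 -0.007 -0.008]
 at [525.5  80.5 119.2] clk 14.45 open 0.321 F [ 0.4  0.3 -2.9] q [ 0.15  0.35  1.93 -0.    0.86 -1.65]
 tool axes in world
 [[-0.    -0.973 -0.231]
 [-0.    -0.231  0.973]
 [-1.     0.     0.   ]]
[0.00490989 0.00642578 0.01032556]
```

Request:
jog_arm([
  [0,0,0,0.3,0,0,0],
  [0,0,0,0.3,0,0,0],
  [0,0,0,0.3,0,0,0],
  [0,0,0,0.3,0,0,0],
  [0,0,0,0,0,0,0],
  [0,0,0,0,0,0,0],
])

```text
clock: 15.05
eef_pos: [525.5, 80.4, 107.2]
tcp_rot: [1.567, 1.571, -2.912]
contact_force: [0.3, -0.5, -2.1]
opening: 0.322
```

```bash
python3 - <<'E'
from plan import *
plan([525.6,80.4,90],103.3)
s=r.sense(); print(s['wrist_torque'])
E
```

```text
turn deg [ 0.05  0.   -0.01] | shift cm before turn [ 1.716 -0.013 -0.008] | after turn [ 1.716 -0.012 -0.008]
 at [525.5  80.4 107.2] clk 15.05 open 0.322 F [ 0.3 -0.5 -2.1] q [ 0.15  0.37  1.94 -0.    0.84 -1.65]
 tool axes in world
 [[-0.    -0.973 -0.231]
 [-0.    -0.231  0.973]
 [-1.     0.     0.   ]]
[-0.01161702  0.02123958  0.02016375]
```

It is meshed with no side load. I'll push home.

Request:
jog_arm([
  [0,0,0,0.2,0,0,0],
  [0,0,0,0.2,0,0,0],
  [0,0,0,0.2,0,0,0],
  [0,0,0,0.2,0,0,0],
  [0,0,0,0.2,0,0,0],
  [0,0,0,0.2,0,0,0],
  [0,0,0,0.2,0,0,0],
  [0,0,0,0.1,0,0,0],
  [0,0,0,0,0,0,0],
  [0,0,0,0,0,0,0],
])

```text
clock: 16.05
eef_pos: [525.8, 80.5, 92.4]
tcp_rot: [-1.669, 1.57, 0.135]
contact_force: [-0.4, -0.8, 5.0]
opening: 0.321
```

```bash
python3 - <<'E'
from plan import *
plan([525.6,80.4,90],103.3)
E
```

```text
turn deg [ 0.04 -0.    0.03] | shift cm before turn [ 0.243  0.018 -0.005] | after turn [ 0.243  0.018 -0.005]
 at [525.8  80.5  92.4] clk 16.05 open 0.321 F [-0.4 -0.8  5. ] q [ 0.15  0.39  1.95 -0.    0.81 -1.65]
 tool axes in world
 [[ 0.001 -0.973 -0.231]
 [ 0.    -0.231  0.973]
 [-1.    -0.001 -0.   ]]
```

Request:
jog_arm([
  [0,0,0,0.1,0,0,0],
  [0,0,0,0.1,0,0,0],
  [0,0,0,0.1,0,0,0],
  [0,0,0,0,0,0,0],
  [0,0,0,0,0,0,0],
], force=90)

```text
clock: 16.55
eef_pos: [525.8, 80.5, 90.4]
tcp_rot: [-1.729, 1.57, 0.075]
contact_force: [-5.2, -0.8, 18.1]
opening: 0.317
```

```bash
python3 - <<'E'
from plan import *
plan([525.6,80.4,90],103.3)
for n in("top","scene"):
    p,d=r.grab_frame(n); np.savez(f"pics/{n}5.npz",p=p,d=d)
    x0,y0,w,h=dict(top=(235,180,190,100),scene=(290,140,110,100))[n]
    cv2.imwrite(f"pics/{n}5c.png",cv2.resize(p[y0:y0+h,x0:x0+w,::-1],None,fx=6 if n=='scene' else 4,fy=6 if n=='scene' else 4,interpolation=cv2.INTER_CUBIC))
E
```

```text
turn deg [ 0.05 -0.01  0.04] | shift cm before turn [ 0.04   0.023 -0.   ] | after turn [ 0.04   0.023 -0.   ]
 at [525.8  80.5  90.4] clk 16.55 open 0.317 F [-5.2 -0.8 18.1] q [ 0.15  0.39  1.95 -0.    0.8  -1.65]
 tool axes in world
 [[ 0.001 -0.973 -0.231]
 [ 0.    -0.231  0.973]
 [-1.    -0.001 -0.   ]]
```

View pics/scene5c.png

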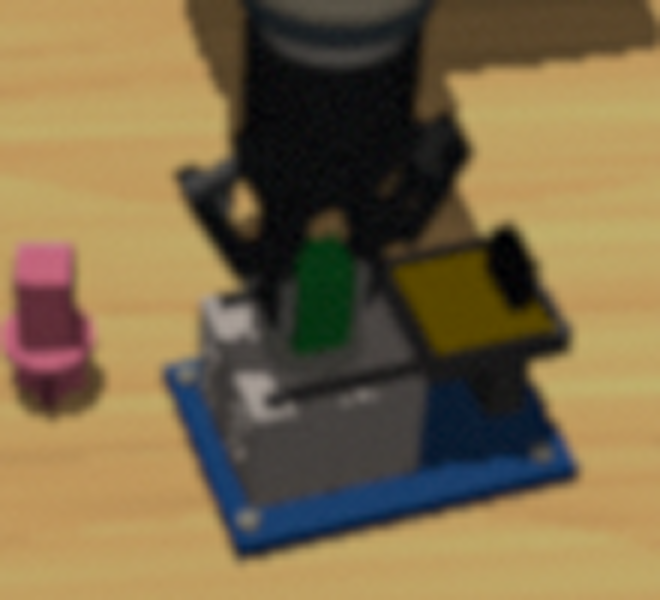

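Request:
jog_arm([
  [0,0,0,0.05,0,0,0],
  [0,0,0,0,0,0,0],
  [0,0,0,0,0,0,0],
  [0,0,0,0,0,0,0],
  [0,0,0,0,0,0,0],
  [0,0,0,0,0,0,0],
  [0,0,0,0,0,0,0],
  [0,0,0,0,0,0,0],
])

```text
clock: 17.45
eef_pos: [525.9, 80.5, 90.4]
tcp_rot: [-1.71, 1.57, 0.094]
contact_force: [-6.8, -1.2, 24.8]
opening: 0.32
```

```bash
python3 - <<'E'
from plan import *
plan([525.6,80.4,90],103.3)
p,d=load('scene',5); C=cloud('scene',d); hsv=cv2.cvtColor(p,cv2.COLOR_RGB2HSV)
m=cv2.inRange(hsv,(50,80,20),(75,255,255)); m[:, :320]=0;m[:,370:]=0
Q=C[(m>0)&(d>0)]; print('green z',np.percentile(Q[:,2],[1,5,50,95,99]).round(1))
E
```

```text
turn deg [ 0.05 -0.01  0.05] | shift cm before turn [ 0.039  0.028 -0.001] | after turn [ 0.039  0.028 -0.001]
 at [525.9  80.5  90.4] clk 17.45 open 0.32 F [-6.8 -1.2 24.8] q [ 0.15  0.39  1.95 -0.    0.8  -1.65]
 tool axes in world
 [[ 0.001 -0.973 -0.231]
 [ 0.    -0.231  0.973]
 [-1.    -0.001 -0.   ]]
green z [ 81.8  85.7 116.2 131.8 150.2]
```

```bash
python3 -c "
from rig import r
print(r.sign_off())"
```

```text
the job is handed in; nothing more can be done
None
```

The shutter is fully open and the green gauge is meshed in the socket and pressed home. I handed the job in at about 17.5 s with the gripper still holding and pushing. `sign_off` gives no verdict, so these are my own last checks:

- **Shutter:** I gripped its black block and slid it along the track until it hit the stop, which pushed back with about 29 N. The camera then put the plate's centre 81.4 mm along the track, and the last picture still shows it open.
- **Mesh:** I turned the green gauge about 17° to line up with the stand at 13.3°. It went in with no noticeable side force.
- **Pressed home:** The tool stopped 90.4 mm up, against 90.3 mm expected with the flange flush. A further 0.5 mm of push raised the force from 18 to 25 N without moving it. The green head's measured span also fits, roughly 82 to 132 mm against 80 to 130 mm expected.
- **Grip:** The gripper opening stayed at 0.32, about 27 mm across the 28 mm head, at 90 N.

**Small disagreements:** The shutter stop and the cameras put the socket about 0.8 mm apart along the track, so I aimed between them. A sideways force of about 7 N remained at the end, well within limits.

**Not checked:** I took no final measurement of the bystanders. The arm showed no contact forces on its way past them, and the grey gauge was upright in its pocket in the last close-up I viewed, before the green one was lifted.

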